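# Take the air temperature of the snack warmer

### The arm

A 7-joint arm with a two-finger parallel gripper is mounted at the origin on the work surface. World frame = base frame: x ahead of the robot, y to its left, z up, the work surface at z = 0. Lengths are in mm, angles in degrees, forces in N, time in s.
With the tool pointing down it reaches from about 400 to 850 mm from the base axis. Payload 10.4 kg.
Tool frame: the origin (TCP) lies midway between the tips of the shut fingers; the grasp point (between the pads) lies 19 mm behind it; z points along the fingers, y is the direction in which the jaws open and shut (so a half turn about z gives the same grasp; the last joint's range is limited). The gripper opens to 87 mm and grips with 3 to 60 N. Pads are 19 mm wide; open, the fingers measure 117 mm over their backs; the gripper's body (75 mm by 190 mm) begins 51 mm behind the grasp point.
Start: joints at [65.34, 19.034, -3.707, 83.658, 1.238, 77.344, -5.071], TCP at [247.893, -573.761, 222.576] pointing down, gripper open.
Joint ranges: [-148.97, 148.97], [-28.65, 121.19], [-84.17, 76.75], [9.2, 138.47], [-72.65, 252.65], [3.7, 117.97], [-149.18, 149.18]. Speed limits (degrees/s): [127.2, 127.2, 159.86, 159.86, 180, 180, 180].

### API

Orientations are given as [roll, pitch, yaw] about the fixed x, y, z axes, in that order (R = Rz(yaw) Ry(pitch) Rx(roll)).
In Python, from cell import get_obs, imaging, env gives the robot as it stands.
- The arm moves only by the tool arm_command, never from a script. Its argument "series" is a list of rows, each an object with "offset": the shift along the tool's x, y, z in cm, a list of three; "delta_rot": the turn, a rotation vector about the tool's x, y, z in rad, a list of three; "hand": the closure, from -1 (fully open) to 1 (shut). In form: [{"offset": [dx, dy, dz], "delta_rot": [wx, wy, wz], "hand": hand}, ...]. A call has 1 to 20 rows; each row is the pose to reach, as a shift and turn from the pose measured when the call began, along the tool's axes at that moment; what a row does not reach only later rows make up. A row lasts 1/12 s, in which the tool goes at most 41.7 mm and 7.16 degrees, less where a joint would pass 70% of its speed; a pose out of reach is approached as far as the arm can. A call with a gripper value outside its range is refused whole. The fingers move at their own pace and stop on an object; the grip force is fixed at half the most. Time passes only in rows, so rows that repeat a pose let the fingers close. It gives the time, the measured TCP pose, the force and the opening at its end, in the units of the state.
- get_obs(): the state, without advancing time (a new reading comes with each control period).
- imaging.camera(name): name is "scene" or "top" or "wrist"; returns a dict with "image" (420x560x3 uint8, red, green, blue), "depth" (420x560 float32, mm along the optical axis (not along the pixel's ray), 0 where there is no reading), "intrinsics" (3x3 intrinsics, pixels), "k1" (the pictures are not rectified: a ray, as slopes to the right and down, at radius r is drawn at 1 + k1 r^2 times it, then the intrinsics apply), "xyz" and "rotation" of the camera in the world; the wrist camera has in their place "tool_from_camera" (4x4, takes a point from camera to tool coordinates, whose origin is the TCP and whose axes are the flange's). Camera axes: x right, y down, z forward; pixel columns grow to the right and rows downward; lengths in mm; the calibration is good to about 2 mm. A picture is of the moment at which its call begins: read the wrist's pose just before it.
- env.hand_in(): hands the job in, once; it reports no verdict.
Trained networks look in the newest picture that a camera, given by its name, has taken for a name from the list of things; names that differ only in an ending like _2 or _b are one class to them, and where a whole thing is asked for, a point or a joint stands for the part that bears it (a point fixed in the world has none). Each returns a list of dicts, best first, with "conf" (0 to 1); they miss things now and then, are a little off and sometimes report something else, mostly with a low value. They report only what shows in the picture. A call takes as long as a camera call. They do not tell look-alikes from the thing itself.
- imaging.recognise(camera, thing): "rect" ([left, top, width, height] in pixels, round what is visible of it).
- imaging.landmark_of(camera, thing): "centre" ([row, column] in pixels: a listed point, or the origin of a listed thing).
The state is a dict: "time": time; "joint_pos": joint angles; "dq": joint speeds; "effort": joint torques, N m; "ee_pos": TCP position; "orientation": TCP orientation; "force": force on the tool from outside, world axes, zero at the start; "moment": the same for the moment, N m; "grip_width": finger opening in mm.
Only numpy, scipy, OpenCV 4.12 (cv2) and the standard library are available. Lean on these libraries where they do the work, as an engineer would, in place of code of your own. Each camera call takes 0.05 s, during which the arm holds its last target.

### The job

Lift the yellow probe thermometer out of its wooden stand and, above the snack warmer's brass collar, hold it upright and turn it so that its display faces the red mark on the warmer's roof. Then lower the stem through the collar without ever touching the warmer, until the blue ring on the stem is level with the collar's top edge, and finish there: the program ends with the robot still holding the thermometer still, upright and centred in the hole. Leave everything else where it stands.

Things in the scene. Friction and masses are not known exactly. Their poses are not given: they have to be found in the camera images.
- warmer: snack warmer, a fixed steel box with glass front and back, 260 (x) x 220 (y) x 140 mm high, may be turned; origin: centre of its underside. Its flat roof (12 mm thick) has one round through hole, 20 mm to +x of the centre, with a brass collar on it; inside it is hollow (rolls reach 54 mm above the table). A shaker stands on the roof.
- port (a point): centre of the hole at the top edge of the brass collar (155 mm above the table, 15 mm above the roof). Collar: outside diameter 42 mm, bore 26 mm, straight through collar and roof. The axes are the warmer's: x points from the hole towards the red mark, z up.
- mark (a point): centre of the red painted stripe (34 x 10 mm, flat on the roof), 50 mm from the hole's axis in the warmer's +x direction.
- caddy: fixed wooden caddy: base 120 (x) x 200 (y) x 15 mm, with a small stand carrying an 80 x 80 mm plate whose top is 125 mm above the table; a through hole in the plate, 16 mm wide, holds the thermometer stem. Origin: on the axis of that hole, on the table. A jar stands on the base, 105 mm to the caddy's +y.
- stand_hole (a point): centre of the stand's hole at the plate's top (125 mm above the table).
- probe: probe thermometer, about 120 g: yellow head x -18 to 26, y -14 to 14, z 0 to 50 mm, on a round steel stem 8 mm in diameter, 105 mm long, pointing down. Origin: stem axis at the head's underside; z up. The flat y faces are the natural grip. The black display is on the +x face, a black bar along that edge of the top. Starts upright in the stand, head on the plate.
- probe_tip (a point): lower end of the stem, 105 mm below the head's underside, on the axis.
- probe_ring (a point): middle of the blue ring (5 mm high) around the stem, on the axis, 75 mm above the tip and 30 mm below the head.
- display (a point): centre of the display face, 26 mm from the stem's axis in the probe's +x direction, 30 mm above the head's underside.
- shaker: white shaker, 36 mm wide, 63 mm tall, loose on the warmer's roof; origin at its underside. Leave alone.
- jar: amber jar with red cap, 52 mm wide, 75 mm tall, loose on the caddy's base; origin at its underside. Leave alone.
- bottle_green: green bottle, 68 mm wide, 240 mm tall, loose; origin at its underside. Leave alone.
- bottle_amber: amber bottle, 62 mm wide, 200 mm tall, loose; origin at its underside. Leave alone.
- mug: blue mug, 80 mm wide, 90 mm tall, loose; origin at its underside. Leave alone.
- giftbox: cardboard box, 90 x 120 x 70 mm, loose; origin at its underside. Leave alone.
There are look-alikes about, which are no part of the job. Of the things that look like the probe, the largest one is meant.

How it is judged (in metres and radians):
On the way, in this order (a step that is already met when the one before it is completed fails the run):
1. the stem is drawn fully out of the stand (z of probe_tip in the frame of stand_hole above 0.002 m and contact force between the fingers and probe above 0.5 N), for 0.1 s.
2. above the collar, upright, the display faces the red mark, before the stem enters (horizontal distance between probe_tip and port below 0.015 m and z of probe_tip in the frame of port above 0 m and angle between probe's own z axis and vertical below 0.12 rad and angle between the x axis of probe and the x axis of port, either way round below 0.2 rad and x of display in the frame of port above 0.005 m), for 0.1 s.
At the end, for the whole second after the job is handed in: The gripper holds the thermometer still and upright (within 0.12 rad), its stem through the collar with the blue ring within 10 mm of the collar's top edge, ring and tip both within 6 mm of the hole's axis, the display facing the red mark within 0.2 rad, nothing touching the warmer (z of probe_ring in the frame of port between -0.01 and 0.01 m and horizontal distance between each of probe_ring, probe_tip and port below 0.006 m and angle between probe's own z axis and vertical below 0.12 rad and angle between the x axis of probe and the x axis of port, either way round below 0.2 rad and x of display in the frame of port above 0.005 m and contact force between the fingers and probe above 0.5 N and contact force between probe and warmer below 0.05 N and linear speed of probe below 0.02 m/s and angular speed of probe below 0.2 rad/s); the arm keeps its last pose, push and grip.
It fails at once if the thermometer touches the warmer (0.2 N) (contact force between probe and warmer above 0.2 N).
It fails at once if the robot touches the warmer (contact force between any of the fingers, the arm and warmer above 0.2 N).
It fails at once if something else on the table is moved by more than 20 mm (distance of any of shaker, jar, bottle_green, bottle_amber, mug, giftbox from where it was at the start of the episode above 0.02 m).
It also fails if it takes over 51 s, if anything falls off the work surface, if the arm or the gripper's body presses on something with over 40 N, if the wrist force passes 120 N, or if a joint passes its speed limit or range.

## Working session

There is one attempt and no reset: what is moved stays moved. The work goes in short steps, Python scripts to look and compute and a tool call to move; the robot and the scene stay as the last step left them, time stands still between calls to the robot, and variables do not carry over. Pictures are saved under pics/ and viewed, and the job is handed in when it is done.

Besides the shell and the picture viewer there is one more tool, called after "Call:" as name([rows], argument=value, ...), one row to a line, values as JSON. arm_command: Moves the arm, as the interface text tells. Its arguments: {"type":"object","properties":{"series":{"type":"array","items":{"type":"object","properties":{"offset":{"type":"array","items":{"type":"number"}},"delta_rot":{"type":"array","items":{"type":"number"}},"hand":{"type":"number"}}}}},"required":["series"]}

```bash
mkdir -p pics; ls
cat > h.py <<'E'
import numpy as np, cv2
from scipy.spatial.transform import Rotation as Ro
from cell import get_obs, imaging, env
def cam(n):
    o=get_obs(); c=imaging.camera(n)
    if n=='wrist':
        T=np.eye(4);T[:3,:3]=Ro.from_euler('xyz',o['orientation'],degrees=True).as_matrix();T[:3,3]=o['ee_pos']
        M=T@np.array(c['tool_from_camera']); c['R']=M[:3,:3];c['t']=M[:3,3]
    else:
        c['t']=np.array(c['xyz'],float); R=np.array(c['rotation'],float)
        c['R']=R if R.shape==(3,3) else Ro.from_euler('xyz',R,degrees=True).as_matrix()
    return c
def ray(c,r,q):
    K=np.array(c['intrinsics']);x=(q-K[0,2])/K[0,0];y=(r-K[1,2])/K[1,1]
    rd=np.hypot(x,y);u=rd
    for _ in range(20): u=rd/(1+c['k1']*u*u)
    s=u/rd if rd>0 else 1
    return np.array([x*s,y*s,1])
def at_z(c,r,q,z):
    d=c['R']@ray(c,r,q); return c['t']+d*(z-c['t'][2])/d[2]
def by_depth(c,r,q):
    d=c['depth'][int(round(r)),int(round(q))]; return c['R']@(ray(c,r,q)*d)+c['t']
def proj(c,p):
    v=c['R'].T@(np.asarray(p,float)-c['t']);x,y=v[:2]/v[2];f=1+c['k1']*(x*x+y*y);K=np.array(c['intrinsics'])
    return K[1,1]*y*f+K[1,2],K[0,0]*x*f+K[0,2]
def cloud(c):
    h,w=c['depth'].shape;K=np.array(c['intrinsics']);q,r=np.meshgrid(np.arange(w),np.arange(h))
    x=(q-K[0,2])/K[0,0];y=(r-K[1,2])/K[1,1];rd=np.hypot(x,y);u=rd.copy()
    for _ in range(20): u=rd/(1+c['k1']*u*u)
    s=np.where(rd>0,u/np.maximum(rd,1e-9),1)
    P=np.stack([x*s,y*s,np.ones_like(x)],-1)*c['depth'][...,None]
    return P@c['R'].T+c['t']
def save(c,n,crop=None,f=1):
    im=c['image'][...,::-1]
    if crop: a,b,d,e=crop; im=im[a:b,d:e]
    if f!=1: im=cv2.resize(im,None,fx=f,fy=f,interpolation=cv2.INTER_CUBIC)
    cv2.imwrite('pics/'+n,im)
E
python3 - <<'E'
from h import *
np.set_printoptions(precision=1,suppress=True)
print(get_obs())
for n in ['scene','top','wrist']:
    c=cam(n);save(c,n+'0.png');print(n,c['t'],c['k1'],c['intrinsics'],c['R'])
    for t in ['probe','port','mark','stand_hole','display','warmer','caddy','probe_ring']:
        for d in imaging.landmark_of(n,t)[:4]:
            r,q=d['centre'];print(t,d, by_depth(c,min(max(r,0),419),min(max(q,0),559)))
E
```

```text
pics
{'time': 0.0, 'joint_pos': array([65.3, 19.1, -3.7, 83.7,  1.2, 77.3, -5.1]), 'dq': array([ 0. , -0. ,  0. , -0.1, -0.1, -0.1, -0.1]), 'effort': array([  0. , -62.3,   0. , -39. ,  -0.1,   0. ,   0. ]), 'ee_pos': array([ 247.7, -573.4,  221.8]), 'orientation': array([-179.9,    0. ,   23.4]), 'force': array([-0.8,  0.2,  0.7]), 'moment': array([-0.,  0., -0.]), 'grip_width': 87.05459422417557}
scene [1421.1  453.8 1124.1] 0.0346694959951576 [[437.6   0.  277.3]
 [  0.  437.6 205. ]
 [  0.    0.    1. ]] [[-0.5  0.6 -0.6]
 [ 0.9  0.4 -0.3]
 [ 0.  -0.7 -0.7]]
probe {'centre': [170.5, 258.7], 'conf': 0.69} [ 332.8 -233.1   18.3]
probe {'centre': [189.9, 201.2], 'conf': 0.6} [ 518.1 -371.6   -0.8]
probe {'centre': [178.1, 239.9], 'conf': 0.48} [ 516.2 -193.   137.7]
port {'centre': [233.4, 354.4], 'conf': 0.87} [550.7 237.7 138.4]
mark {'centre': [250.0, 346.1], 'conf': 0.57} [624.3 242.2 141.3]
stand_hole {'centre': [173.9, 242.0], 'conf': 0.6} [ 515.  -184.2  159.5]
display {'centre': [174.4, 243.2], 'conf': 0.67} [ 512.2 -181.4  156.5]
display {'centre': [179.6, 203.0], 'conf': 0
[... 1077 characters left out ...]
: 0.65} [ 491.  -378.2   21.8]
display {'centre': [212.1, 329.1], 'conf': 0.47} [ 518.7 -174.9  128.4]
warmer {'centre': [211.4, 199.7], 'conf': 0.91} [519.7 223.9 134.4]
warmer {'centre': [196.5, 194.2], 'conf': 0.74} [585.9 258.8  27.7]
caddy {'centre': [226.4, 333.6], 'conf': 0.62} [ 474.7 -188.5  123.7]
probe_ring {'centre': [287.5, 349.2], 'conf': 0.62} [ 288.9 -251.    -0.9]
probe_ring {'centre': [213.8, 384.5], 'conf': 0.53} [ 532.6 -376.     0.1]
wrist [ 324.9 -540.8  385.8] -0.08125459621990982 [[342.8   0.  283.4]
 [  0.  342.8 209.5]
 [  0.    0.    1. ]] [[ 0.4 -0.9 -0.3]
 [-0.9 -0.4 -0.1]
 [ 0.   0.3 -1. ]]
probe_ring {'centre': [25.5, 15.2], 'conf': 0.79} [ 289.  -238.5    1.1]
```

Run:
```python
from h import *
c=cam('top');save(c,'t1.png',(140,320,150,420),2.9);
c=cam('scene');save(c,'s1.png',(100,320,150,420),2.9)
```

```text
(no output)
```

View pics/top0.png

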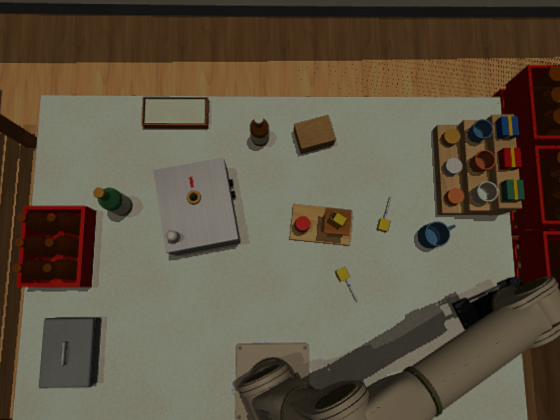

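View pics/t1.png

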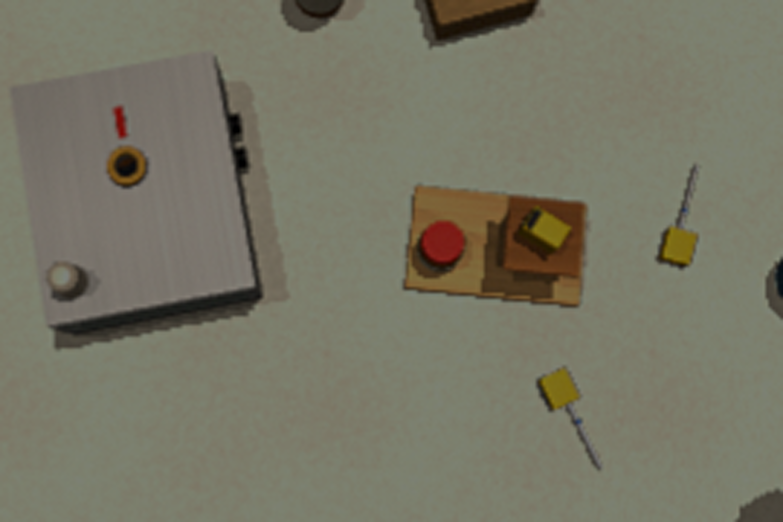

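View pics/s1.png

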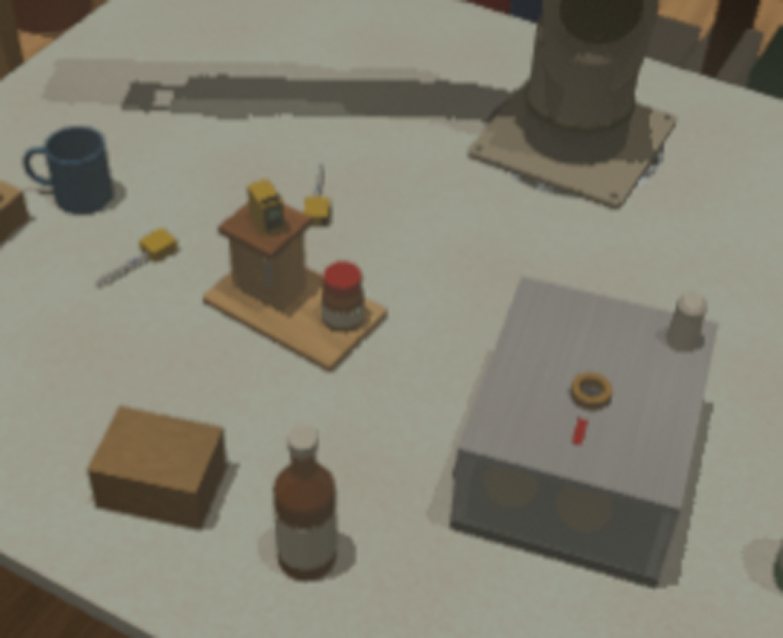

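The top view shows three yellow look-alikes: one standing in the caddy at about (row 219, col 338), and two lying on the table at about (222, 384) and (273, 343). The one in the stand is the target. The collar is at (197, 194), with the red mark at (182, 191).

Run:
```python
from h import *
np.set_printoptions(precision=1,suppress=True)
for n in ['top','scene']:
    c=cam(n);P=cloud(c);hsv=cv2.cvtColor(c['image'],cv2.COLOR_RGB2HSV)
    ye=cv2.inRange(hsv,(20,120,60),(35,255,255))>0
    re=(cv2.inRange(hsv,(0,150,90),(6,255,255))|cv2.inRange(hsv,(174,150,90),(180,255,255)))>0
    for nm,m,zr in [('head',ye,(160,190)),('mark',re,(130,160)),('collar',ye|(cv2.inRange(hsv,(12,100,60),(35,255,255))>0),(146,162))]:
        k=m&(P[...,2]>zr[0])&(P[...,2]<zr[1])
        k&= (P[...,1]<0) if nm=='head' else (P[...,1]>0)
        # use pixel rays
        rr,qq=np.nonzero(k)
        if len(rr)==0: print(nm,'none');continue
        z={'head':175,'mark':140,'collar':155}[nm]
        X=np.array([at_z(c,a,b,z) for a,b in zip(rr,qq)])
        rect=cv2.minAreaRect(X[:,:2].astype(np.float32))
        print(n,nm,len(rr),rr.mean(),qq.mean(),X.mean(0),np.median(P[k],0),rect)
    roof=(P[...,2]>130)&(P[...,2]<148)&(P[...,1]>50)&(P[...,1]<400)&(P[...,0]>300)
    X=P[roof][:,:2].astype(np.float32);print('roof',cv2.minAreaRect(X))
    pl=(P[...,2]>118)&(P[...,2]<132)&(P[...,1]<-100)&(P[...,1]>-300)&(P[...,0]>400)&(P[...,0]<600)
    print('plate',cv2.minAreaRect(P[pl][:,:2].astype(np.float32)))
    top=(P[...,2]>165)&(P[...,2]<185)&(P[...,1]<-100)&(P[...,1]>-300)&(P[...,0]>400)&(P[...,0]<600)
    print('headtop',cv2.minAreaRect(P[top][:,:2].astype(np.float32)),P[top].mean(0))
    for s in ['shaker','jar']:
        r=imaging.landmark_of(n,s)
        for d in r[:2]: print(s,d,at_z(c,*d['centre'],140 if s=='shaker' else 15))
    if n=='top': save(c,'hd.png',(195,245,300,370),10)
    if n=='top': save(c,'po.png',(165,225,160,230),10)
```

```text
top head 250 186.98 429.824 [ 590.4 -479.4  175. ] [ 555.6 -723.8  183.1] ((559.0370483398438, -506.5845642089844), (230.48208618164062, 650.6270141601562), 28.534658432006836)
top mark 24 181.5 191.0 [612.3 252.3 140. ] [611.7 252.5 139.9] ((612.3311157226562, 252.28494262695312), (28.603534698486328, 6.154300212860107), 1.6536537408828735)
top collar 85 196.74117647058824 193.11764705882354 [561.7 242.  155. ] [561.6 242.5 154.5] ((562.43212890625, 242.41635131835938), (40.326229095458984, 36.37952423095703), 1.49284029006958)
roof ((603.6405639648438, 189.6689453125), (361.2635498046875, 337.9153137207031), 10.943693161010742)
plate ((492.6279296875, -200.76348876953125), (81.31050872802734, 80.78020477294922), 83.9129409790039)
headtop ((494.5784912109375, -196.53929138183594), (44.10807800292969, 28.32866668701172), 59.08955001831055) [ 494.1 -196.5  173.3]
shaker {'centre': [238.3, 175.3], 'conf': 0.42} [436.5 294.5 140. ]
jar {'centre': [226.8, 305.2], 'conf': 0.67} [ 486.7 -108.    15. ]
scene head 118 155.22881355932202 159.8050847457627 [ 591.4 -472.4  175. ] [ 533.5 -473.6
[... 415 characters left out ...]
70.5159606933594), (204.07666015625, 815.2468872070312), 23.858898162841797)
roof ((609.4476318359375, 184.51014709472656), (372.7091369628906, 342.9862365722656), 10.714093208312988)
plate ((494.85858154296875, -202.1073455810547), (83.82025909423828, 85.53851318359375), 82.98199462890625)
headtop ((498.1186218261719, -197.35110473632812), (48.61478805541992, 27.339967727661133), 60.54658126831055) [ 499.9 -196.4  172.1]
shaker {'centre': [217.4, 385.1], 'conf': 0.62} [442.9 294.4 140. ]
shaker {'centre': [175.8, 238.4], 'conf': 0.35} [ 511.  -202.2  140. ]
jar {'centre': [208.9, 265.1], 'conf': 0.68} [ 495.3 -107.2   15. ]
jar {'centre': [166.5, 180.8], 'conf': 0.67} [ 463.8 -507.7   15. ]
```

View pics/hd.png

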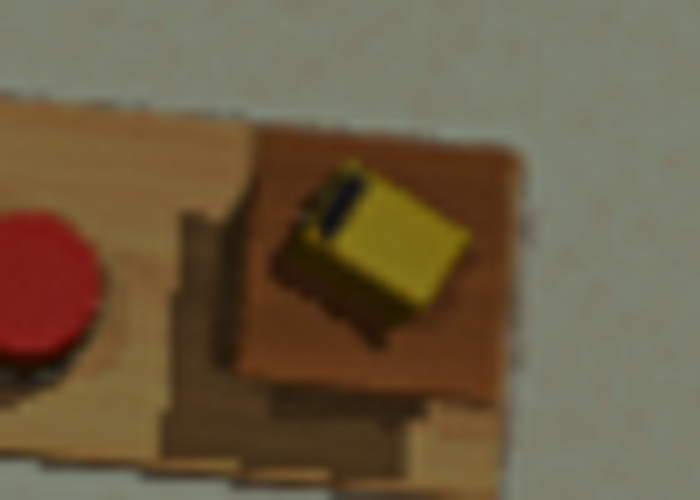

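```bash
cat >> h.py <<'E'
def plan(p,yaw,o=None):
    o=o or get_obs();R=Ro.from_euler('xyz',o['orientation'],degrees=True)
    g=Ro.from_euler('xyz',[180,0,yaw],degrees=True)
    print('pos',o['ee_pos'],'ori',o['orientation'],'t',o['time'],'j7',o['joint_pos'][6])
    print('offset cm',np.round(R.inv().apply(np.array(p)-o['ee_pos'])/10,2),'rot',np.round((R.inv()*g).as_rotvec(),4))
E
python3 - <<'E'
from h import *
plan([493.5,-200.5,270],59.5)
E
```

```text
pos [ 247.93222061 -573.73969968  222.55566806] ori [ 1.79997096e+02 -3.67663027e-03  2.33662594e+01] t 1.75 j7 -5.072113368024069
offset cm [ 37.35 -24.52  -4.74] rot [ 1.000e-04 -0.000e+00 -6.307e-01]
```

Call:
arm_command([
  {"offset": [3,-2,-2],"delta_rot": [0,0,-0.05],"hand": -1},
  {"offset": [6,-4,-4],"delta_rot": [0,0,-0.1],"hand": -1},
  {"offset": [9.3,-6.1,-4.74],"delta_rot": [0,0,-0.16],"hand": -1},
  {"offset": [12.4,-8.2,-4.74],"delta_rot": [0,0,-0.21],"hand": -1},
  {"offset": [15.6,-10.2,-4.74],"delta_rot": [0,0,-0.26],"hand": -1},
  {"offset": [18.7,-12.3,-4.74],"delta_rot": [0,0,-0.31],"hand": -1},
  {"offset": [21.8,-14.3,-4.74],"delta_rot": [0,0,-0.37],"hand": -1},
  {"offset": [24.9,-16.3,-4.74],"delta_rot": [0,0,-0.42],"hand": -1},
  {"offset": [28,-18.4,-4.74],"delta_rot": [0,0,-0.47],"hand": -1},
  {"offset": [31.1,-20.4,-4.74],"delta_rot": [0,0,-0.52],"hand": -1},
  {"offset": [34.2,-22.5,-4.74],"delta_rot": [0,0,-0.58],"hand": -1},
  {"offset": [36.4,-23.9,-4.74],"delta_rot": [0,0,-0.63],"hand": -1},
  {"offset": [37.35,-24.52,-4.74],"delta_rot": [0,0,-0.63],"hand": -1},
  {"offset": [37.35,-24.52,-4.74],"delta_rot": [0,0,-0.63],"hand": -1},
  {"offset": [37.35,-24.52,-4.74],"delta_rot": [0,0,-0.63],"hand": -1},
])

```text
time: 3.0
ee_pos: [493.2, -201.2, 269.9]
orientation: [-180.0, 0.0, 59.4]
force: [-0.2, -1.0, 0.3]
grip_width: 86.7
```

Run:
```python
from h import *
np.set_printoptions(precision=1,suppress=True)
plan([493.5,-200.5,136],59.5)
c=cam('wrist');save(c,'w1.png')
P=cloud(c)
for z0,z1,n in [(165,185,'headtop'),(118,132,'plate')]:
    m=(P[...,2]>z0)&(P[...,2]<z1)&(abs(P[...,0]-493)<65)&(abs(P[...,1]+200)<65)
    X=P[m]; print(n,len(X),X.mean(0) if len(X) else 0,cv2.minAreaRect(X[:,:2].astype(np.float32)) if len(X) else 0)
for y in [0,]:
  for x in [0]:
    pass
for p in [(493.5,-200.5,175)]: print(proj(c,p))
```

```text
pos [ 493.2 -201.2  269.9] ori [-180.     0.    59.4] t 3.0 j7 -15.902079729388019
offset cm [ 0.1 -0.  13.4] rot [-0.  0. -0.]
headtop 1946 [ 495.7 -196.6  175.6] ((494.6051330566406, -198.2916717529297), (45.60170364379883, 28.028045654296875), 58.061363220214844)
plate 5072 [ 494.5 -197.5  126.1] ((492.0687561035156, -202.14849853515625), (80.98018646240234, 80.45360565185547), 84.07018280029297)
(np.float64(210.1848600107423), np.float64(282.9106100861974))
```

View pics/w1.png

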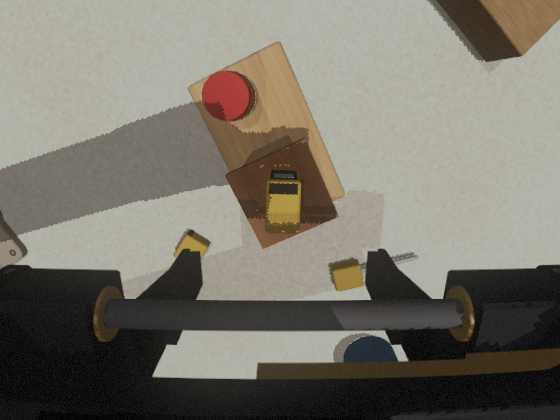

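Wrist view: the standing thermometer is at (203, 283), with its black display edge pointing up-image (tool +x) and its sides vertical, so the yaw matches. The two lying thermometers, at (243, 192) and (275, 347), are smaller. I'm descending now.

Call:
arm_command([
  {"offset": [0,0,2],"delta_rot": [0,0,0],"hand": -1},
  {"offset": [0,0,4.5],"delta_rot": [0,0,0],"hand": -1},
  {"offset": [0,0,7],"delta_rot": [0,0,0],"hand": -1},
  {"offset": [0,0,9.5],"delta_rot": [0,0,0],"hand": -1},
  {"offset": [0,0,11.5],"delta_rot": [0,0,0],"hand": -1},
  {"offset": [0,0,12.8],"delta_rot": [0,0,0],"hand": -1},
  {"offset": [0,0,13.4],"delta_rot": [0,0,0],"hand": -1},
  {"offset": [0,0,13.4],"delta_rot": [0,0,0],"hand": -1},
  {"offset": [0,0,13.4],"delta_rot": [0,0,0],"hand": 1},
  {"offset": [0,0,13.4],"delta_rot": [0,0,0],"hand": 1},
  {"offset": [0,0,13.4],"delta_rot": [0,0,0],"hand": 1},
  {"offset": [0,0,13.4],"delta_rot": [0,0,0],"hand": 1},
  {"offset": [0,0,13.4],"delta_rot": [0,0,0],"hand": 1},
  {"offset": [0,0,13.4],"delta_rot": [0,0,0],"hand": 1},
  {"offset": [0,0,13.4],"delta_rot": [0,0,0],"hand": 1},
  {"offset": [0,0,13.4],"delta_rot": [0,0,0],"hand": 1},
  {"offset": [0,0,13.4],"delta_rot": [0,0,0],"hand": 1},
  {"offset": [0,0,13.4],"delta_rot": [0,0,0],"hand": 1},
])

```text
time: 4.55
ee_pos: [492.7, -202.2, 135.9]
orientation: [-180.0, 0.0, 59.3]
force: [-0.5, -0.3, 0.3]
grip_width: 28.2
```

Call:
arm_command([
  {"offset": [0,0,-0.5],"delta_rot": [0,0,0],"hand": 1},
  {"offset": [0,0,-1.5],"delta_rot": [0,0,0],"hand": 1},
  {"offset": [0,0,-3],"delta_rot": [0,0,0],"hand": 1},
  {"offset": [0,0,-4.5],"delta_rot": [0,0,0],"hand": 1},
  {"offset": [0,0,-6],"delta_rot": [0,0,0],"hand": 1},
  {"offset": [0,0,-7.5],"delta_rot": [0,0,0],"hand": 1},
  {"offset": [0,0,-9],"delta_rot": [0,0,0],"hand": 1},
  {"offset": [0,0,-10.5],"delta_rot": [0,0,0],"hand": 1},
  {"offset": [0,0,-12],"delta_rot": [0,0,0],"hand": 1},
  {"offset": [0,0,-13.5],"delta_rot": [0,0,0],"hand": 1},
  {"offset": [0,0,-15],"delta_rot": [0,0,0],"hand": 1},
  {"offset": [0,0,-16.3],"delta_rot": [0,0,0],"hand": 1},
  {"offset": [0,0,-17],"delta_rot": [0,0,0],"hand": 1},
  {"offset": [0,0,-17],"delta_rot": [0,0,0],"hand": 1},
  {"offset": [0,0,-17],"delta_rot": [0,0,0],"hand": 1},
])

```text
time: 5.8
ee_pos: [492.8, -202.0, 305.9]
orientation: [180.0, 0.0, 59.3]
force: [0.6, 0.4, -1.3]
grip_width: 27.5
```

Run:
```python
from h import *
np.set_printoptions(precision=1,suppress=True)
plan([562,242.3,306],11); print(get_obs()['force'],get_obs()['grip_width'])
c=cam('wrist');save(c,'w2.png');c=cam('scene');save(c,'s2.png',(80,230,150,350),4)
print([d for t in ['probe_tip','probe_ring'] for d in imaging.landmark_of('scene',t)])
p=get_obs()['ee_pos']
for z in [19-30,19-30-30,-116+0]: print(proj(c,p+[0,0,z]))
```

```text
pos [ 492.8 -202.   305.9] ori [180.    0.   59.3] t 5.8 j7 -15.638703209759695
offset cm [ 41.8 -16.7  -0. ] rot [0.  0.  0.8]
[ 0.6  0.4 -1.3] 27.537578713378547
[{'centre': [266.3, 204.4], 'conf': 0.75}, {'centre': [199.5, 238.8], 'conf': 0.74}, {'centre': [196.6, 183.9], 'conf': 0.71}, {'centre': [164.9, 238.7], 'conf': 0.68}, {'centre': [151.5, 257.4], 'conf': 0.45}, {'centre': [139.2, 235.2], 'conf': 0.79}, {'centre': [189.4, 193.1], 'conf': 0.72}, {'centre': [164.8, 259.9], 'conf': 0.4}]
(np.float64(135.81506453853638), np.float64(239.27283552400533))
(np.float64(143.45877178106133), np.float64(239.72676119074302))
(np.float64(161.57798469169546), np.float64(240.79992679492116))
```

View pics/s2.png

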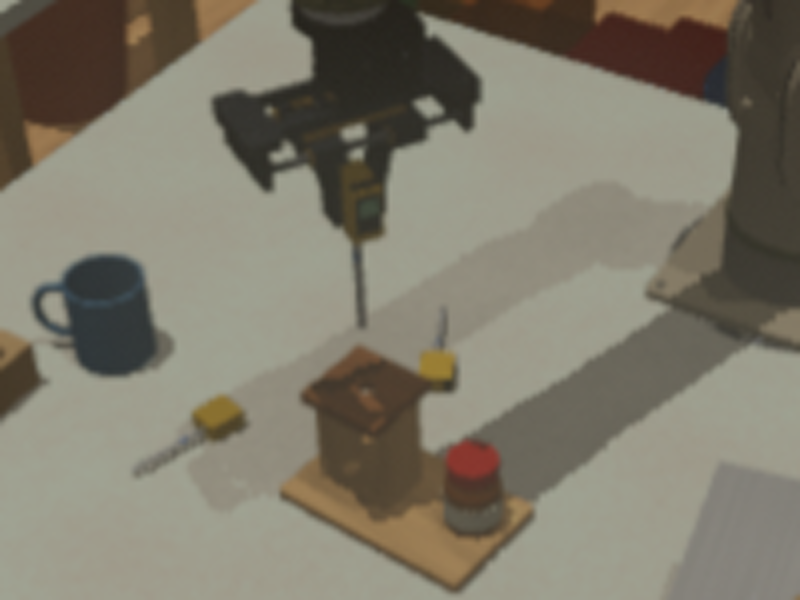

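View pics/w2.png

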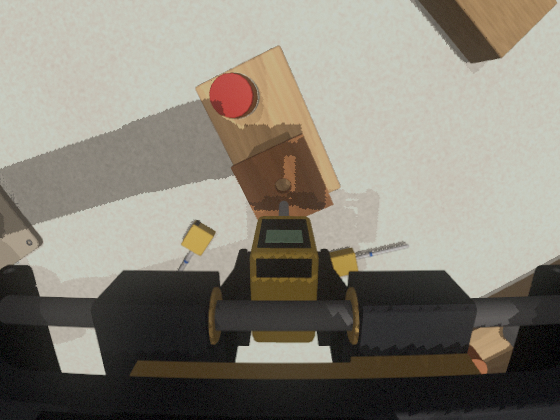

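Scene view: the thermometer hangs upright, with its tip at about (161, 240), within 1 px of the prediction. The display faces tool +x. Next I'm moving over the collar.

Call:
arm_command([
  {"offset": [1,-0.4,0],"delta_rot": [0,0,0.02],"hand": 1},
  {"offset": [3,-1.2,0],"delta_rot": [0,0,0.06],"hand": 1},
  {"offset": [6,-2.4,0],"delta_rot": [0,0,0.12],"hand": 1},
  {"offset": [9,-3.6,0],"delta_rot": [0,0,0.18],"hand": 1},
  {"offset": [12,-4.8,0],"delta_rot": [0,0,0.24],"hand": 1},
  {"offset": [15,-6,0],"delta_rot": [0,0,0.3],"hand": 1},
  {"offset": [18,-7.2,0],"delta_rot": [0,0,0.36],"hand": 1},
  {"offset": [21,-8.4,0],"delta_rot": [0,0,0.42],"hand": 1},
  {"offset": [24,-9.6,0],"delta_rot": [0,0,0.48],"hand": 1},
  {"offset": [27,-10.8,0],"delta_rot": [0,0,0.54],"hand": 1},
  {"offset": [30,-12,0],"delta_rot": [0,0,0.61],"hand": 1},
  {"offset": [33,-13.2,0],"delta_rot": [0,0,0.67],"hand": 1},
  {"offset": [36,-14.4,0],"delta_rot": [0,0,0.73],"hand": 1},
  {"offset": [38.5,-15.4,0],"delta_rot": [0,0,0.78],"hand": 1},
  {"offset": [40.3,-16.1,0],"delta_rot": [0,0,0.82],"hand": 1},
  {"offset": [41.3,-16.5,0],"delta_rot": [0,0,0.843],"hand": 1},
  {"offset": [41.8,-16.7,0],"delta_rot": [0,0,0.843],"hand": 1},
  {"offset": [41.8,-16.7,0],"delta_rot": [0,0,0.843],"hand": 1},
  {"offset": [41.8,-16.7,0],"delta_rot": [0,0,0.843],"hand": 1},
  {"offset": [41.8,-16.7,0],"delta_rot": [0,0,0.843],"hand": 1},
])

```text
time: 7.67
ee_pos: [562.4, 241.4, 304.8]
orientation: [180.0, 0.1, 11.0]
force: [0.0, -0.6, -1.2]
grip_width: 28.0
```

Run:
```python
from h import *
np.set_printoptions(precision=2,suppress=True)
plan([562,242.3,306],11); print(get_obs()['force'],get_obs()['grip_width'])
p=get_obs()['ee_pos']
for n in ['wrist','scene','top']:
    c=cam(n);save(c,n+'3.png')
    if n=='scene': save(c,'s3c.png',(150,280,280,450),4.6)
    P=cloud(c);hsv=cv2.cvtColor(c['image'],cv2.COLOR_RGB2HSV)
    re=(cv2.inRange(hsv,(0,150,60),(6,255,255))|cv2.inRange(hsv,(174,150,60),(180,255,255)))>0
    k=re&(abs(P[...,2]-140)<12)&(abs(P[...,0]-612)<40)&(abs(P[...,1]-250)<40)
    if k.any():
        X=np.array([at_z(c,a,b,140) for a,b in zip(*np.nonzero(k))]);print(n,'mark',len(X),X.mean(0),cv2.minAreaRect(X[:,:2].astype(np.float32)))
    br=cv2.inRange(hsv,(10,90,50),(32,255,255))>0
    k=br&(abs(P[...,2]-155)<6)&(abs(P[...,0]-562)<40)&(abs(P[...,1]-242)<40)
    if k.any():
        X=np.array([at_z(c,a,b,155) for a,b in zip(*np.nonzero(k))]);print(n,'collar',len(X),cv2.minEnclosingCircle(X[:,:2].astype(np.float32)),cv2.minAreaRect(X[:,:2].astype(np.float32)))
    k=(abs(P[...,2]-140)<5)&(abs(P[...,0]-545)<170)&(abs(P[...,1]-240)<150)
    print('roof',cv2.minAreaRect(P[k][:,:2].astype(np.float32)))
    for t in ['port','mark','probe_tip','display']:
        for d in imaging.landmark_of(n,t)[:1]: print(n,t,d,at_z(c,*d['centre'],{'port':155,'mark':140,'probe_tip':190,'display':325}[t]))
    print('tip pred',proj(c,p-[0,0,116]),'port',proj(c,[562,242.3,155]))
```

```text
pos [562.43 241.38 304.77] ori [179.98   0.11  10.96] t 7.6667 j7 -114.88844476801448
offset cm [-0.03 -0.1  -0.12] rot [ 0.  0. -0.]
[ 0.04 -0.57 -1.23] 28.00707182675334
wrist mark 283 [609.56 250.16 140.  ] ((611.2992553710938, 250.27496337890625), (31.843891143798828, 8.617562294006348), 11.052667617797852)
wrist collar 854 ((563.6461791992188, 240.97019958496094), 21.147478103637695) ((564.208251953125, 241.06515502929688), (40.90375900268555, 40.64195251464844), 11.043828010559082)
roof ((564.8684692382812, 240.94471740722656), (215.99673461914062, 220.817138671875), 11.044750213623047)
wrist port {'centre': [190.4, 286.6], 'conf': 0.9} [565.71 238.4  155.  ]
wrist mark {'centre': [139.8, 286.1], 'conf': 0.69} [610.31 247.58 140.  ]
wrist probe_tip {'centre': [203.0, 283.0], 'conf': 0.78} [563.21 241.35 190.  ]
wrist display {'centre': [234.9, 284.1], 'conf': 0.69} [588.44 245.68 325.  ]
tip pred (np.float64(203.4423440579981), np.float64(282.7873588259554)) port (np.float64(193.36808638979068), np.float64(281.78892015726944))
scene mark 15 [613.58 248.11 140.  ] ((613.03009033
[... 598 characters left out ...]

scene display {'centre': [198.3, 360.7], 'conf': 0.73} [593.6 245.5 325. ]
tip pred (np.float64(225.0529303283409), np.float64(356.4321710167888)) port (np.float64(232.79170950182436), np.float64(355.15333012034773))
roof ((543.7307739257812, 238.20236206054688), (260.1067810058594, 220.93057250976562), 11.251145362854004)
top mark {'centre': [183.4, 185.7], 'conf': 0.85} [606.28 268.4  140.  ]
top probe_tip {'centre': [198.3, 390.5], 'conf': 0.51} [ 551.18 -352.28  190.  ]
top display {'centre': [273.3, 341.1], 'conf': 0.45} [ 325.39 -180.54  325.  ]
tip pred (np.float64(194.4424462983692), np.float64(191.58500925959893)) port (np.float64(196.63718323260173), np.float64(193.0333769748583))
```

View pics/s3c.png

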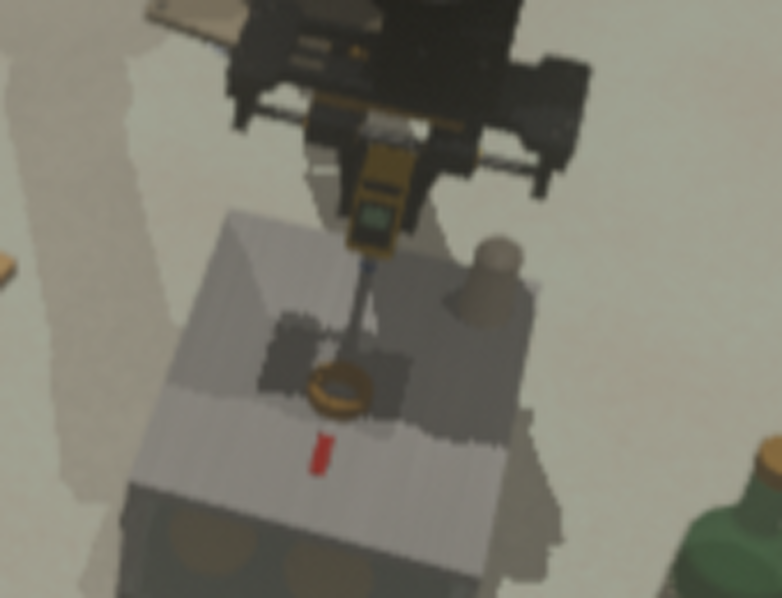

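View pics/wrist3.png

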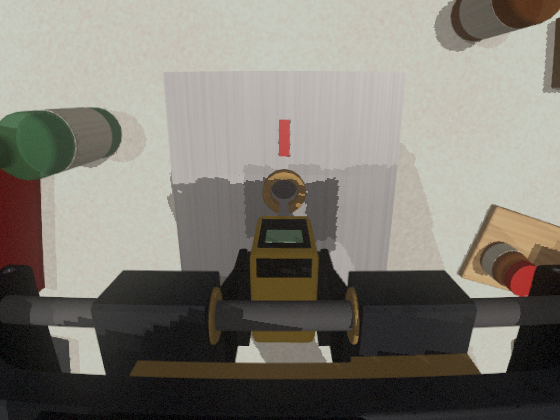

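Wrist view: the collar is at (190, 285), the red mark at (138, 285) straight beyond it, and the stem tip is detected at (203, 283), as predicted. I'm making a small centring correction, lowering to just above the collar, then rechecking.

Call:
arm_command([
  {"offset": [0.08,0.03,0.5],"delta_rot": [0,0,0],"hand": 1},
  {"offset": [0.08,0.03,1.2],"delta_rot": [0,0,0],"hand": 1},
  {"offset": [0.08,0.03,2],"delta_rot": [0,0,0],"hand": 1},
  {"offset": [0.08,0.03,2.6],"delta_rot": [0,0,0],"hand": 1},
  {"offset": [0.08,0.03,2.8],"delta_rot": [0,0,0],"hand": 1},
  {"offset": [0.08,0.03,2.8],"delta_rot": [0,0,0],"hand": 1},
  {"offset": [0.08,0.03,2.8],"delta_rot": [0,0,0],"hand": 1},
  {"offset": [0.08,0.03,2.8],"delta_rot": [0,0,0],"hand": 1},
])

```text
time: 9.08
ee_pos: [563.0, 242.7, 277.2]
orientation: [-180.0, 0.1, 11.0]
force: [0.5, -0.4, -0.5]
grip_width: 27.9
```

Run:
```python
from h import *
np.set_printoptions(precision=2,suppress=True)
plan([563.3,241.2,196],11); print(get_obs()['force'],get_obs()['grip_width'])
p=get_obs()['ee_pos']
for n in ['wrist','scene']:
    c=cam(n)
    save(c,n+'4.png',(190,270,320,400) if n=='scene' else (130,240,220,350),6)
    for t in ['port','probe_tip','probe_ring']:
        for d in imaging.landmark_of(n,t)[:2]: print(n,t,d,at_z(c,*d['centre'],{'port':155,'probe_tip':p[2]-116,'probe_ring':p[2]-41}[t]))
    print('tip pred',proj(c,p-[0,0,116]),'port',proj(c,[563.5,241.3,155]))
```

```text
pos [563.02 242.69 277.17] ori [-179.97    0.08   11.02] t 9.0833 j7 -115.20228115158947
offset cm [0.01 0.16 8.12] rot [-0.  0.  0.]
[ 0.53 -0.44 -0.46] 27.866998840834015
wrist port {'centre': [199.3, 287.1], 'conf': 0.72} [565.63 239.51 155.  ]
wrist probe_tip {'centre': [206.9, 283.8], 'conf': 0.7} [560.2  241.36 161.17]
tip pred (np.float64(203.5126482987225), np.float64(282.90672700920754)) port (np.float64(201.23003798254652), np.float64(284.5969307740683))
scene probe_tip {'centre': [195.6, 182.3], 'conf': 0.72} [ 699.4  -287.98  161.17]
scene probe_tip {'centre': [234.2, 352.5], 'conf': 0.65} [576.48 239.08 161.17]
scene probe_ring {'centre': [212.6, 356.4], 'conf': 0.67} [561.83 233.82 236.17]
scene probe_ring {'centre': [188.8, 191.3], 'conf': 0.58} [ 719.3  -225.62  236.17]
tip pred (np.float64(231.6777879786727), np.float64(355.43650597528324)) port (np.float64(232.99313360485792), np.float64(354.6396081721013))
```

View pics/scene4.png

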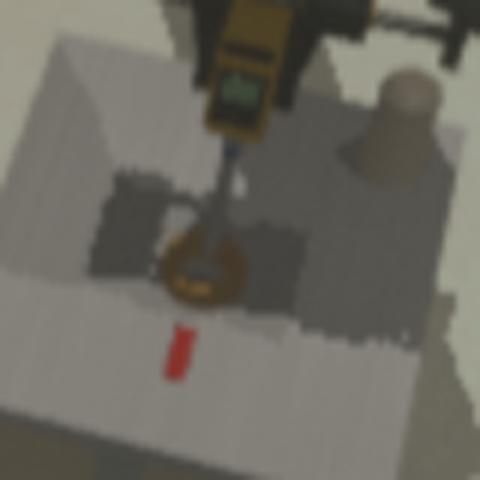

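View pics/wrist4.png

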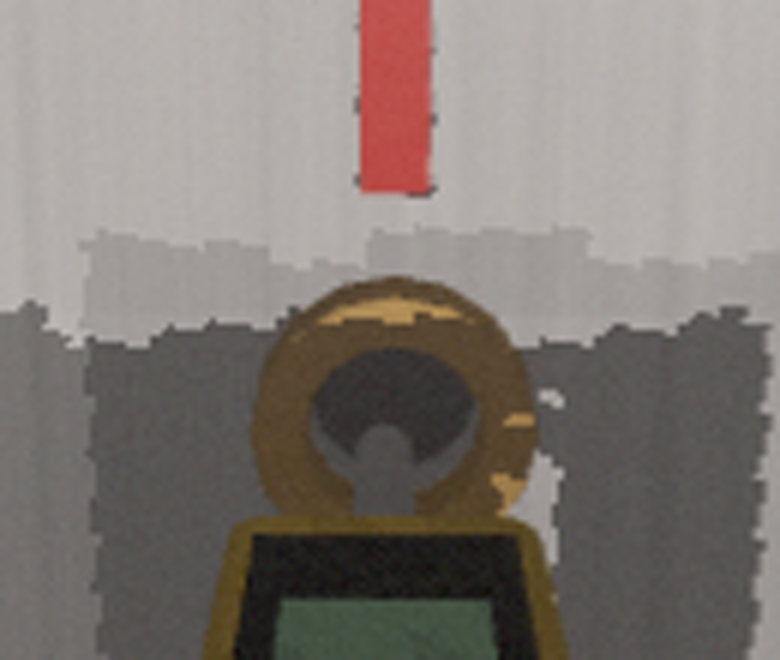

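Wrist crop: bore centre at about (201, 285.7) and stem tip at about (205, 284). The stem sits about 1 mm towards +y and 1–2 mm towards −x, against 9 mm of clearance. I'm nudging and lowering it.

Call:
arm_command([
  {"offset": [0.15,0.13,0],"delta_rot": [0,0,0],"hand": 1},
  {"offset": [0.15,0.13,0.2],"delta_rot": [0,0,0],"hand": 1},
  {"offset": [0.15,0.13,0.7],"delta_rot": [0,0,0],"hand": 1},
  {"offset": [0.15,0.13,1.3],"delta_rot": [0,0,0],"hand": 1},
  {"offset": [0.15,0.13,1.9],"delta_rot": [0,0,0],"hand": 1},
  {"offset": [0.15,0.13,2.5],"delta_rot": [0,0,0],"hand": 1},
  {"offset": [0.15,0.13,3.1],"delta_rot": [0,0,0],"hand": 1},
  {"offset": [0.15,0.13,3.7],"delta_rot": [0,0,0],"hand": 1},
  {"offset": [0.15,0.13,4.0],"delta_rot": [0,0,0],"hand": 1},
  {"offset": [0.15,0.13,4.0],"delta_rot": [0,0,0],"hand": 1},
  {"offset": [0.15,0.13,4.0],"delta_rot": [0,0,0],"hand": 1},
])

```text
time: 10.4
ee_pos: [564.6, 241.6, 236.9]
orientation: [-180.0, 0.1, 11.0]
force: [-0.5, 0.1, -1.0]
grip_width: 27.6
```

Run:
```python
from h import *
np.set_printoptions(precision=2,suppress=True)
plan([564,241.2,196],11); print(get_obs()['force'],get_obs()['grip_width'])
p=get_obs()['ee_pos']
for n in ['wrist','scene']:
    c=cam(n)
    save(c,n+'5.png',(190,270,320,400) if n=='scene' else (130,240,220,350),6)
    for t in ['port','probe_ring','display']:
        for d in imaging.landmark_of(n,t)[:2]: print(n,t,d)
    print('ring pred',proj(c,p-[0,0,41]),'port',proj(c,[563.7,241,155]),'display',proj(c,p+[25.5,5,19]),'headbottom',proj(c,p-[0,0,11]))
```

```text
pos [564.58 241.59 236.87] ori [-179.98    0.11   11.02] t 10.4 j7 -115.61206729881211
offset cm [-0.06  0.03  4.09] rot [-0.  0.  0.]
[-0.49  0.12 -1.  ] 27.578022407771456
wrist port {'centre': [217.8, 286.3], 'conf': 0.87}
wrist display {'centre': [235.9, 285.1], 'conf': 0.81}
ring pred (np.float64(237.1714510878431), np.float64(282.68988443152637)) port (np.float64(217.71226458983656), np.float64(283.3483349014862)) display (np.float64(234.6147436653555), np.float64(282.3838913233796)) headbottom (np.float64(257.65047731252497), np.float64(282.5750624989674))
scene port {'centre': [232.0, 356.3], 'conf': 0.71}
scene port {'centre': [267.7, 205.6], 'conf': 0.48}
scene probe_ring {'centre': [223.9, 350.8], 'conf': 0.67}
scene probe_ring {'centre': [189.4, 194.3], 'conf': 0.52}
scene display {'centre': [214.6, 355.2], 'conf': 0.67}
scene display {'centre': [182.0, 200.4], 'conf': 0.52}
ring pred (np.float64(223.89678153653705), np.float64(356.56241533987776)) port (np.float64(232.99830973919853), np.float64(354.5183465146796)) display (np.float64(215.7437888280381), np.float64(357.7941551978894)) headbottom (np.float64(216.73798056346905), np.float64(358.0713137338872))
```

View pics/scene5.png

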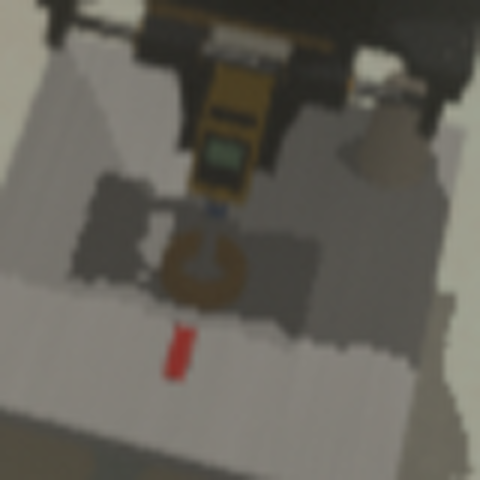

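View pics/wrist5.png

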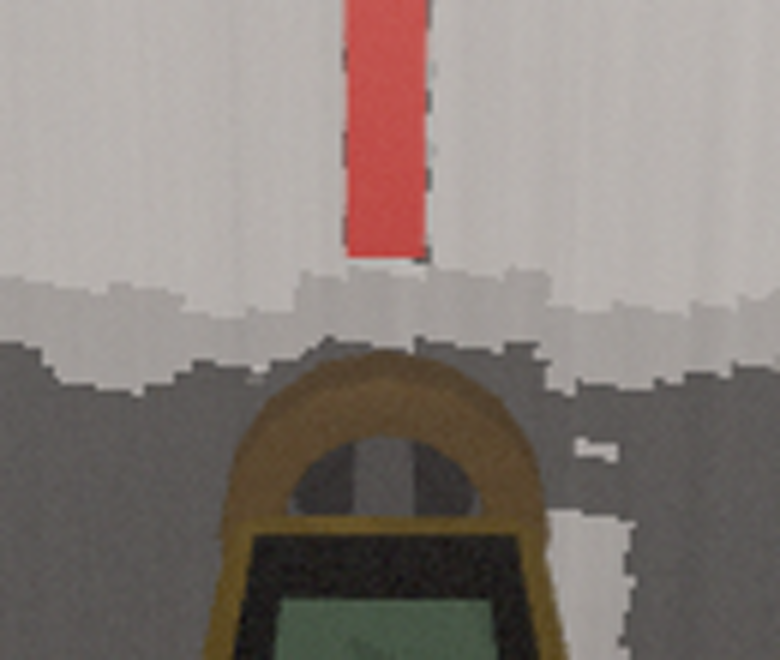

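Wrist crop: the stem (col 384) is centred in the bore (col 385). The scene view shows the blue ring at (225, 356), just above the collar. I'm lowering the last 41 mm.

Call:
arm_command([
  {"offset": [-0.03,0.03,0.3],"delta_rot": [0,0,0],"hand": 1},
  {"offset": [-0.03,0.03,0.8],"delta_rot": [0,0,0],"hand": 1},
  {"offset": [-0.03,0.03,1.3],"delta_rot": [0,0,0],"hand": 1},
  {"offset": [-0.03,0.03,1.8],"delta_rot": [0,0,0],"hand": 1},
  {"offset": [-0.03,0.03,2.3],"delta_rot": [0,0,0],"hand": 1},
  {"offset": [-0.03,0.03,2.8],"delta_rot": [0,0,0],"hand": 1},
  {"offset": [-0.03,0.03,3.3],"delta_rot": [0,0,0],"hand": 1},
  {"offset": [-0.03,0.03,3.7],"delta_rot": [0,0,0],"hand": 1},
  {"offset": [-0.03,0.03,3.9],"delta_rot": [0,0,0],"hand": 1},
  {"offset": [-0.03,0.03,3.9],"delta_rot": [0,0,0],"hand": 1},
  {"offset": [-0.03,0.03,3.9],"delta_rot": [0,0,0],"hand": 1},
  {"offset": [-0.03,0.03,3.9],"delta_rot": [0,0,0],"hand": 1},
])

```text
time: 11.8
ee_pos: [564.5, 241.4, 198.4]
orientation: [-180.0, 0.1, 11.0]
force: [0.2, 0.4, -1.1]
grip_width: 27.8
```

Run:
```python
from h import *
np.set_printoptions(precision=2,suppress=True)
plan([564,241.2,196],11); print(get_obs()['force'],get_obs()['moment'],get_obs()['grip_width'])
p=get_obs()['ee_pos']
for n in ['wrist','scene']:
    c=cam(n)
    save(c,n+'6.png',(205,255,330,380) if n=='scene' else (130,290,200,370),12 if n=='scene' else 4)
    for t in ['port','probe_ring']:
        for d in imaging.landmark_of(n,t)[:2]: print(n,t,d)
    print('ring pred',proj(c,p-[0,0,41]),'port',proj(c,[563.7,241,155]),'x+5',proj(c,[568.7,242,155]),'z+5',proj(c,[563.7,241,160]),'headbottom',proj(c,p-[0,0,11]))
```

```text
pos [564.49 241.41 198.4 ] ori [-179.97    0.06   11.02] t 11.8 j7 -116.25976252311442
offset cm [-0.05  0.01  0.24] rot [-0.  0.  0.]
[ 0.18  0.36 -1.06] [-0.02  0.04  0.03] 27.84900680875317
ring pred (np.float64(237.2237749882665), np.float64(282.70348548245596)) port (np.float64(237.0352084657643), np.float64(283.09569492852)) x+5 (np.float64(229.70498313530598), np.float64(283.0658036457212)) z+5 (np.float64(240.03001661183697), np.float64(283.086047588976)) headbottom (np.float64(257.66730977155925), np.float64(282.57972652947603))
scene port {'centre': [231.4, 354.4], 'conf': 0.61}
scene probe_ring {'centre': [188.8, 194.9], 'conf': 0.63}
scene probe_ring {'centre': [233.3, 352.7], 'conf': 0.58}
ring pred (np.float64(232.688086592288), np.float64(354.65667834680403)) port (np.float64(232.99830973919853), np.float64(354.5183465146796)) x+5 (np.float64(234.237367592345), np.float64(354.1750772340273)) z+5 (np.float64(231.87419982690287), np.float64(354.7545002666303)) headbottom (np.float64(225.83159668246637), np.float64(356.09900838947397))
```

View pics/scene6.png

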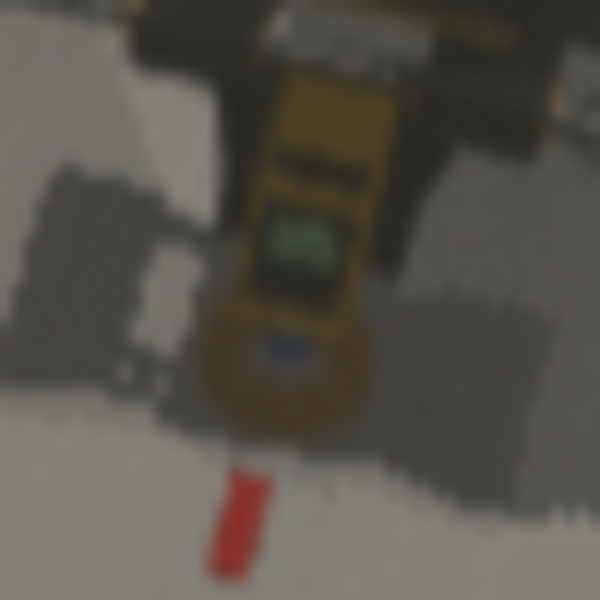

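View pics/wrist6.png

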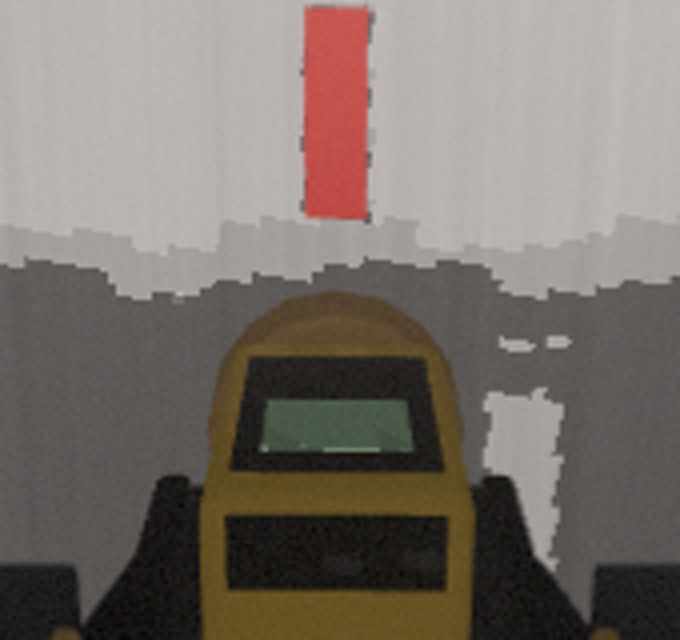

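Scene crop: the blue ring at (234, 354) sits in the middle of the collar opening, whose centre is about (234, 353.9). The display points at the red mark. I'm making a final 2 mm trim and letting it settle.

Call:
arm_command([
  {"offset": [-0.03,0,0.1],"delta_rot": [0,0,0],"hand": 1},
  {"offset": [-0.03,0,0.2],"delta_rot": [0,0,0],"hand": 1},
  {"offset": [-0.03,0,0.2],"delta_rot": [0,0,0],"hand": 1},
  {"offset": [-0.03,0,0.2],"delta_rot": [0,0,0],"hand": 1},
  {"offset": [-0.03,0,0.2],"delta_rot": [0,0,0],"hand": 1},
  {"offset": [-0.03,0,0.2],"delta_rot": [0,0,0],"hand": 1},
])

```text
time: 12.6
ee_pos: [564.1, 241.3, 196.2]
orientation: [-180.0, 0.1, 11.0]
force: [-0.0, -0.2, -2.0]
grip_width: 27.7
```

Run:
```python
from h import *
o=get_obs();print(o['time'],o['ee_pos'],o['orientation'],o['force'],abs(o['dq']).max(),o['grip_width'])
print(env.hand_in())
```

```text
12.6 [564.08816503 241.27292115 196.18125465] [-1.79977585e+02  7.56870328e-02  1.10172255e+01] [-0.02055186 -0.19453391 -1.9577074 ] 0.12203497386454822 27.733695448777734
the job is handed in; nothing more can be done
None
```

I lifted the yellow thermometer out of its stand, turned its display to the red mark above the collar, and lowered the stem through the hole. I handed the job in at 12.6 s with the gripper still holding it. No verdict was given.

**Last checks:**
- **Height:** the ring works out at about 155 mm, level with the collar's top edge.
- **Centring:** before the final 2 mm trim, the scene picture put the ring within about 1 px of the middle of the collar opening. I took no picture after the trim.
- **Upright and facing:** the tool was upright to 0.1°. Its yaw was 11.0°, matching the warmer's measured 11°.
- **Grip and contact:** the jaws held at 27.7 mm on the 28 mm head. The tool force was about 2 N downward, mostly the thermometer's weight, with no sideways force that would suggest contact with the warmer.

**Disagreements:**
- **Hole position:** the cameras differed by 2–3 mm on where the hole is. I went by the wrist camera, which shows the stem and the collar together.
- **Stem position:** one wrist reading put the tip 1–2 mm further back in x than predicted. I shifted the thermometer 1.5 mm forward for that. Both errors are inside the 6 mm tolerance.

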